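Fetch the rasp from the tool block

ROBOT

A 7-joint arm with a two-finger parallel gripper is mounted at the origin on the work surface. World frame = base frame: x ahead of the robot, y to its left, z up, the work surface at z = 0. Lengths are in m, angles in rad, forces in N, time in s.
With the tool pointing down it reaches from about 0.4 to 0.85 m from the base axis. Payload 10.4 kg.
Tool frame: the origin (TCP) lies on the front face of the gripper's body, between the roots of the fingers; the fingertips stand 73 mm ahead of it and the grasp point (between the pads) lies 54 mm ahead of it; z points along the fingers, y is the line along which they close (so a half turn about z gives the same grasp; the last joint's range is limited). The gripper opens to 85 mm and grips with 20 to 120 N. Pads are 22 mm wide; open, the fingers measure 114 mm over their backs; the gripper's body (76 mm by 85 mm) begins 54 mm behind the grasp point. The pads swing forward as they close: fully open they stand 13 mm farther back than shut.
Start: joints at [-1.211, 0.332, -0.065, 1.46, 0.022, 1.35, -0.088], TCP at [0.233, 0.58, 0.304] pointing down, gripper open.
Joint ranges: [-2.6, 2.6], [-0.5, 2.12], [-1.47, 1.34], [0.16, 2.42], [-1.27, 4.41], [0.06, 2.06], [-2.6, 2.6]. Speed limits (rad/s): [2.22, 2.22, 2.79, 2.79, 3.14, 3.14, 3.14].

INTERFACE

Orientations are given as a unit quaternion [x, y, z, w].
In Python, from workcell import manip gives the robot as it stands.
- The arm moves only by the shell command python3 -m jog 'ROWS' [FORCE]. ROWS is JSON, a list of rows, each an object with "grip": the gripper command: -1 is fully open, 1 is shut, values between are in proportion; "slide": the shift along the tool's x, y, z in cm, a list of three; "yaw": the turn about the tool's z in rad. A call has 1 to 8 rows; each row shifts and turns the commanded pose from where the row before left it, along the tool's axes as they then stand; what a row does not reach is not made up. A row lasts 1/10 s, in which the tool goes at most 50 mm and 8.59 degrees, less where a joint would pass 70% of its speed; a pose out of reach is approached as far as the arm can. A call with a gripper value outside its range is refused whole. The fingers move at their own pace and stop on an object; FORCE is the grip in N (left out, the last holds). Time passes only in rows, so rows that do not move let the fingers close. It gives the time, the measured TCP pose, the force, the opening and the grip force at its end, in the units of the state.
- manip.get_obs(): the state, without advancing time (a new reading comes with each control period).
- manip.camera(name): name is "scene" or "side" or "wrist"; returns the picture (480x640x3 uint8, blue, green, red); there is no depth.
- manip.calibration(name): a dict with "vfov" (degrees; the focal length in pixels is half the picture's height over the tangent of half this angle, whatever the lens; pixels are square), "cx", "cy" (the principal point, pixels), "camera_from_world" (4x4, takes a point from world to camera coordinates). Camera axes: x right, y down, z forward; pixel columns grow to the right and rows downward; lengths in m; the calibration is good to about 2 mm. A picture is of the moment at which its call begins: read the wrist's pose just before it. calibration takes no time and is no camera call; for the wrist camera it gives the pose at the moment of the call.
- manip.hand_in(): hands the job in; it is judged then, once.
Trained networks look in the newest picture that a camera, given by its name, has taken for a name from the list of things; names that differ only in an ending like _2 or _b are one class to them, and where a whole thing is asked for, a point or a joint stands for the part that bears it (a point fixed in the world has none). Each returns a list of dicts, best first, with "conf" (0 to 1); they miss things now and then, are a little off and sometimes report something else, mostly with a low value. They report only what shows in the picture. A call takes as long as a camera call. They do not tell look-alikes from the thing itself.
- manip.masks_of(thing, camera): "region" (480x640 bool, what is visible of it) and "centre" ([column, row] in pixels, amid what is visible of it).
The state is a dict: "clock": time; "joint_pos": joint angles; "joint_velocities": joint speeds; "tau": joint torques, N m; "position": TCP position; "ee_rot": TCP orientation; "ft_force": force on the tool from outside, world axes, zero at the start; "torque": the same for the moment, N m; "grip_width": opening from 0.0 (shut) to 1.0 (fully open); "grasp_force": force on a finger pad.
Only numpy, scipy, OpenCV 4.12 (cv2) and the standard library are available. Lean on these libraries where they do the work, as an engineer would, in place of code of your own. Each camera call takes 0.05 s, during which the arm holds its last target. There are 200 camera calls.

TASK

Pull the flat steel rasp up out of the slotted tool block and lay it down gently, flat on the floor of the long compartment of the wooden tray, ready for roughing a sole. Do not drop it, keep the block standing about where it is, and leave the other two tools standing in their slots.

Things in the scene. Friction and masses are not known exactly. Their poses are not given: they have to be found in the camera images.
- rasp: The rasp: a plain flat dark steel bar without any handle, 180 mm long, 28 mm wide (its x), 12 mm thick (its y), about 0.3 kg (varies), both ends alike. Origin at the centre of its foot end, its z axis runs along the bar towards the other end (up, while it stands in the block); its centre of mass is 90 mm along z. It starts standing loosely in one of the three slots (which one varies), turned with the block, its foot 8 mm above the bench and its upper 85 mm above the block
- rasp_foot (a point): Centre of the rasp's foot end (the end that starts in the slot)
- rasp_top (a point): Centre of the rasp's other end, 180 mm from the foot
- stand: The tool block: a loose wooden block 56 mm (x) by 163 mm (y), 95 mm high, about 1.1 kg, standing on the bench, with three upright slots in a row along its y at y = -55, 0 and +55 mm, each 40 mm (x) by 30 mm (y) and open at the top, slot floor 8 mm above the bench. Origin at the centre of its underside, z up. It stands on either the left or the right of the bench, the tray on the other
- burnisher: A burnisher that stays in its slot: round steel shank 14 mm thick with a turned pale wooden handle up to 24 mm thick at the top, 150 mm long. Origin at the centre of its foot, z along it (up)
- brush: A welt brush that stays in its slot: round pale wooden stick 20 mm thick with a 24 mm wooden head and grey bristles at the top, 135 mm long. Origin at the centre of its foot, z along it (up)
- tray: The tray: a low plywood tray fixed to the bench, 250 mm (x) by 195 mm (y), outer walls 24 mm high and 5 mm thick, floor 6 mm thick. One divider along x at y = +20.5 mm parts it into the long compartment (inside 240 mm by 110 mm, y from -92.5 to +18 mm) and a row of three small compartments on the +y side, two of which hold a small tin or a rubber heel, both lower than 30 mm. Origin at the centre of its underside, x along its length (away from the robot, within 0.35 rad), z up
- tray_long (a point): Centre of the long compartment, on its floor (6 mm above the bench); axes as the tray's
Mind the look-alikes: they are no part of the job. What is shaped like the brush but pink is not meant. What is shaped like the stand but blue is not meant.

How it is judged:
On the way:
1. the rasp is pulled up out of its slot, its foot above the top of the block (z of rasp_foot in the frame of stand above 0.096 m), for 0.1 s.
At the end, for the whole second after the job is handed in: The rasp lies at rest inside the long compartment, both end centres between its walls and less than 20 mm above its floor (flat or on edge, either way round); the block stands upright within 60 mm of where it started, and the burnisher and the brush still stand in it (x of rasp_foot in the frame of tray_long between -0.124 and 0.124 m and x of rasp_top in the frame of tray_long between -0.124 and 0.124 m and y of rasp_foot in the frame of tray_long between -0.058 and 0.058 m and y of rasp_top in the frame of tray_long between -0.058 and 0.058 m and z of each of rasp_foot, rasp_top in the frame of tray_long below 0.02 m and linear speed of rasp below 0.02 m/s and angle between stand's own z axis and vertical below 0.1 rad and distance of stand from where it was at the start of the episode below 0.06 m and z of each of burnisher, brush in the frame of stand below 0.03 m and angle between each of burnisher, brush's own z axis and vertical below 0.5 rad); the robot touches nothing.
It fails at once if the rasp is dropped or thrown: out of the fingers it moves faster than 1 m/s (contact force between the fingers and rasp below 0.05 N and linear speed of rasp above 1 m/s).
It fails at once if another tool is pulled out of the block (z of any of burnisher, brush in the frame of stand above 0.08 m).
It fails at once if the block is tipped over (angle between stand's own z axis and vertical above 0.5 rad).
It also fails if it takes over 54 s, if anything falls off the work surface, if the arm or the gripper's body presses on something with over 40 N, if the wrist force passes 120 N, or if a joint passes its speed limit or range.

## Working session

There is one attempt and no reset: what is moved stays moved. The work goes in short steps, Python scripts to look and compute and a shell command to move; the robot and the scene stay as the last step left them, time stands still between calls to the robot, and variables do not carry over. Pictures are saved under pics/ and viewed, at most 10 in all, crops included, and the job is handed in when it is done.

```bash
mkdir -p pics; cat > h.py <<'E'
import numpy as np, cv2
from workcell import manip
from scipy.spatial.transform import Rotation as R
def ray(cam,px,z):
    c=manip.calibration(cam);f=240/np.tan(np.radians(c["vfov"])/2)
    T=np.array(c["camera_from_world"]);Ro=T[:3,:3];o=-Ro.T@T[:3,3]
    px=np.atleast_2d(px).astype(float)
    d=np.c_[(px[:,0]-c["cx"])/f,(px[:,1]-c["cy"])/f,np.ones(len(px))]@Ro
    return o+d*((z-o[2])/d[:,2])[:,None]
def proj(cam,P):
    c=manip.calibration(cam);f=240/np.tan(np.radians(c["vfov"])/2)
    T=np.array(c["camera_from_world"]);p=np.atleast_2d(P)@T[:3,:3].T+T[:3,3]
    return np.c_[p[:,0]/p[:,2]*f+c["cx"],p[:,1]/p[:,2]*f+c["cy"]]
E
python3 - <<'E'
from h import *
a=manip.camera("scene");b=manip.camera("side")
cv2.imwrite("pics/a.png",a);cv2.imwrite("pics/b.png",b)
for cam in("scene","side"):
  c=manip.calibration(cam);T=np.array(c["camera_from_world"]);print(cam,c["vfov"],c.get("lens"),(-T[:3,:3].T@T[:3,3]).round(3),T[2,:3].round(2), [k for k in c])
  for t in("rasp","stand","tray","burnisher","brush"):
    for m in manip.masks_of(t,cam):
      ys,xs=np.where(m["region"]);print(t,round(m["conf"],2),np.round(m["centre"]),xs.min(),xs.max(),ys.min(),ys.max())
o=manip.get_obs();print(o["position"],R.from_quat(o["ee_rot"]).as_matrix().round(3))
E
```

```text
scene 51.802480784245276 None [ 1.038 -0.138  0.811] [-0.62  0.09 -0.78] ['vfov', 'cx', 'cy', 'camera_from_world']
rasp 0.66 [228. 281.] 222 241 258 306
stand 0.94 [243. 312.] 185 289 271 350
stand 0.68 [224. 237.] 182 267 194 279
tray 0.86 [477. 282.] 434 551 220 341
burnisher 0.92 [264. 280.] 258 273 263 297
brush 0.88 [154. 331.] 139 171 309 356
brush 0.59 [201. 301.] 190 211 286 317
side 51.00706107586203 None [ 0.217 -0.884  0.757] [ 0.27  0.77 -0.58] ['vfov', 'cx', 'cy', 'camera_from_world']
rasp 0.65 [392. 292.] 380 399 265 313
stand 0.95 [307. 351.] 271 342 304 403
stand 0.75 [385. 329.] 351 425 284 371
stand 0.42 [390. 291.] 380 398 266 313
tray 0.78 [301. 226.] 257 352 198 247
burnisher 0.75 [374. 279.] 366 377 265 296
brush 0.75 [404. 313.] 398 415 300 330
brush 0.55 [435. 356.] 426 449 329 388
[0.23343659 0.57976401 0.30390557] [[-0.928  0.374 -0.   ]
 [ 0.374  0.928  0.   ]
 [ 0.     0.    -1.   ]]
```

View pics/a.png

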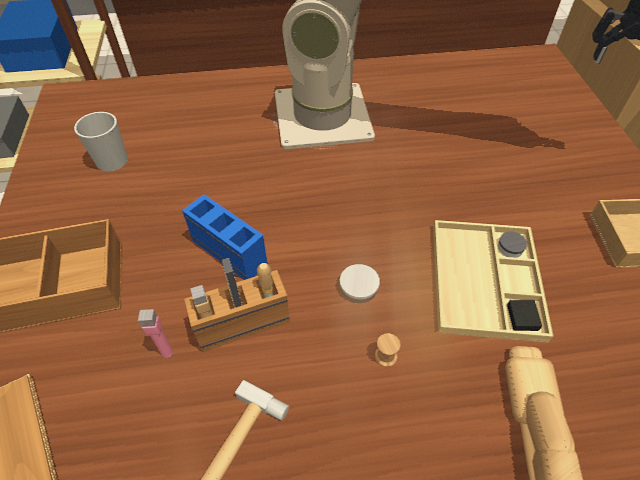

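View pics/b.png

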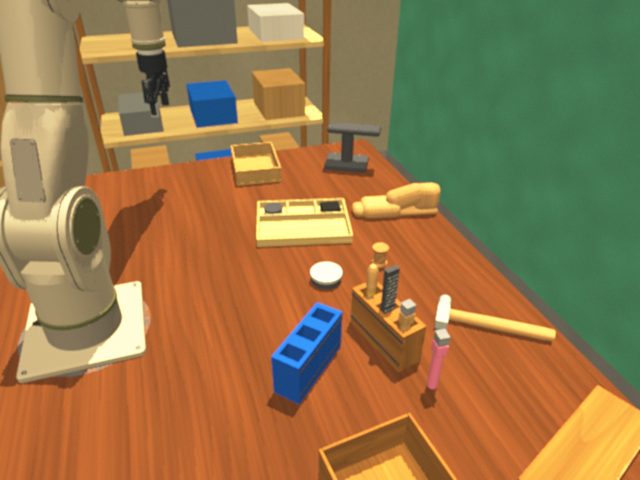

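The wooden block (scene ~(240,312)) holds the rasp in its middle slot (top ~(228,262)). The brush is at (201,300) and the burnisher at (265,280). The tray is at (490,280), with its long compartment on the left side. I'll look closer with an enlarged crop.

```bash
python3 - <<'E'
from h import *
a=cv2.imread("pics/a.png")[250:360,175:300];b=cv2.imread("pics/b.png")[235:385,340:440]
a=cv2.resize(a,None,fx=3.4,fy=3.4,interpolation=3);b=cv2.resize(b,None,fx=3.4,fy=3.4,interpolation=3)
c=np.zeros((520,780,3),np.uint8);c[:a.shape[0],:a.shape[1]]=a;c[:b.shape[0],430:430+b.shape[1]]=b
cv2.imwrite("pics/c.png",c)
E
```

```text
(no output)
```

View pics/c.png

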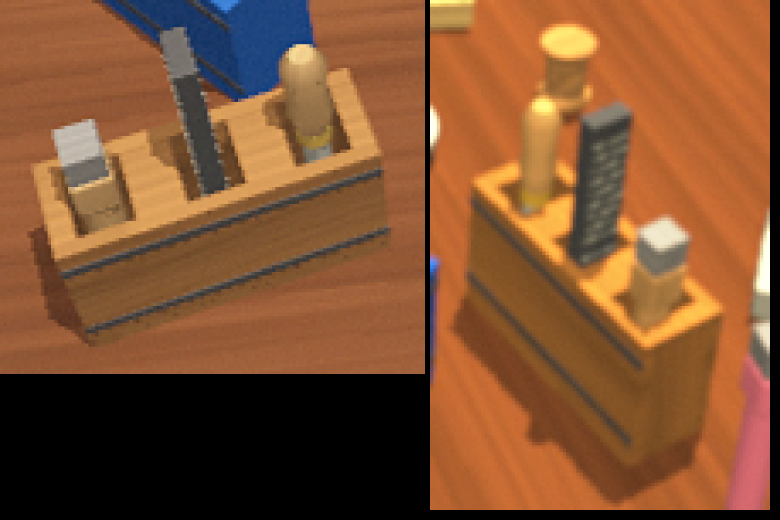

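The crop shows the rasp leaning slightly towards the brush side. Its top end is at scene crop (175,35), and the top corners of the block are clear.

```bash
python3 - <<'E'
from h import *
s=lambda p:np.array(p)/3.4+[175,250]
d=lambda p:(np.array(p)-[430,0])/3.4+[340,235]
q=ray("scene",s([[35,163],[345,70],[382,168],[65,262]]),.095);print(q.round(3),q.mean(0).round(3))
print("side",ray("side",d([[475,180],[645,350],[720,305]]),.095).round(3))
print("rtop",ray("scene",s([[174,36]]),.187).round(3),ray("side",d([[608,112]]),.187).round(3))
print("rasp at block top",ray("scene",s([[213,190]]),.095).round(3),ray("side",d([[595,250]]),.095).round(3))
t=ray("scene",[[434,221],[533,226],[551,338],[437,333]],.024);print(t.round(3),t.mean(0).round(3))
m=manip.masks_of("tray","scene")[0]["region"].astype(np.uint8)
c=max(cv2.findContours(m,0,1)[0],key=cv2.contourArea)[:,0]
print(cv2.minAreaRect(ray("scene",c,.022)[:,:2].astype(np.float32)))
m=manip.masks_of("tray","side")[0]["region"].astype(np.uint8)
c=max(cv2.findContours(m,0,1)[0],key=cv2.contourArea)[:,0]
print(cv2.minAreaRect(ray("side",c,.022)[:,:2].astype(np.float32)))
E
```

```text
[[ 0.573 -0.311  0.095]
 [ 0.538 -0.155  0.095]
 [ 0.6   -0.141  0.095]
 [ 0.63  -0.295  0.095]] [ 0.585 -0.225  0.095]
side [[ 0.536 -0.158  0.095]
 [ 0.571 -0.318  0.095]
 [ 0.625 -0.3    0.095]]
rtop [[ 0.573 -0.228  0.187]] [[ 0.582 -0.228  0.187]]
rasp at block top [[ 0.6   -0.224  0.095]] [[ 0.579 -0.237  0.095]]
[[0.41  0.179 0.024]
 [0.452 0.378 0.024]
 [0.699 0.308 0.024]
 [0.661 0.113 0.024]] [0.555 0.245 0.024]
((0.5552231073379517, 0.24354754388332367), (0.20006349682807922, 0.2635854184627533), 76.29715728759766)
((0.5462288856506348, 0.23061029613018036), (0.23577836155891418, 0.24914544820785522), 77.35220336914062)
```

```bash
python3 -m jog '[{"grip":-1,"slide":[-3.3,-3.3,0],"yaw":0},{"grip":-1,"slide":[-3.3,-3.3,0],"yaw":0},{"grip":-1,"slide":[-3.3,-3.3,0],"yaw":0},{"grip":-1,"slide":[-3.3,-3.3,0],"yaw":0},{"grip":-1,"slide":[-3.3,-3.3,0],"yaw":0},{"grip":-1,"slide":[-3.3,-3.3,0],"yaw":0},{"grip":-1,"slide":[-3.3,-3.3,0],"yaw":0},{"grip":-1,"slide":[-3.3,-3.3,0],"yaw":0}]' 20
python3 -m jog '[{"grip":-1,"slide":[-3.3,-3.3,0],"yaw":0},{"grip":-1,"slide":[-3.3,-3.3,0],"yaw":0},{"grip":-1,"slide":[-3.3,-3.3,0],"yaw":0},{"grip":-1,"slide":[-3.3,-3.3,0],"yaw":0},{"grip":-1,"slide":[-3.3,-3.3,0],"yaw":0},{"grip":-1,"slide":[-3.3,-3.3,0],"yaw":0},{"grip":-1,"slide":[-3.3,-3.3,0],"yaw":0},{"grip":-1,"slide":[-3.3,-3.3,0],"yaw":0}]'
python3 -m jog '[{"grip":-1,"slide":[0,0,0],"yaw":0.14},{"grip":-1,"slide":[0,0,0],"yaw":0.14},{"grip":-1,"slide":[0,0,0],"yaw":0.14},{"grip":-1,"slide":[0,0,0],"yaw":0.14},{"grip":-1,"slide":[0,0,0],"yaw":0.14},{"grip":-1,"slide":[0,0,0],"yaw":0.14},{"grip":-1,"slide":[0,0,0],"yaw":0.13},{"grip":-1,"slide":[0,0,0],"yaw":0}]'
```

```text
clock: 1.5
position: [0.3801, 0.2344, 0.3042]
ee_rot: [0.19, 0.982, 0.0, 0.0]
ft_force: [1.9, 1.0, 0.8]
grip_width: 0.999
grasp_force: 0.0
clock: 2.3
position: [0.5265, -0.109, 0.3043]
ee_rot: [0.19, 0.982, 0.0, 0.001]
ft_force: [1.6, 0.6, -0.2]
grip_width: 0.996
grasp_force: 0.0
clock: 3.1
position: [0.526, -0.1071, 0.304]
ee_rot: [0.627, 0.779, 0.0, 0.0]
ft_force: [0.2, 0.3, 0.1]
grip_width: 1.005
grasp_force: 0.0
```

```bash
python3 - <<'E'
from h import *
w=manip.camera("wrist");cv2.imwrite("pics/w1.png",w)
c=manip.calibration("wrist");T=np.array(c["camera_from_world"]);print((-T[:3,:3].T@T[:3,3]).round(3),T[2,:3].round(2))
o=manip.get_obs();print(o["position"],R.from_quat(o["ee_rot"]).as_matrix().round(3))
print(proj("wrist",[[.577,-.228,.188],[.583,-.228,.095]]))
for cam in ("wrist",):
  for m in manip.masks_of("rasp",cam): print(m["conf"],m["centre"])
E
```

```text
[ 0.51  -0.038  0.373] [ 0.06 -0.28 -0.96]
[ 0.52600405 -0.10717034  0.30395417] [[-0.219  0.976  0.   ]
 [ 0.976  0.219  0.   ]
 [ 0.     0.    -1.   ]]
[[358.25739402 471.03836115]
 [354.41308558 374.55692239]]
0.69 [354.5, 390.9]
```

View pics/w1.png

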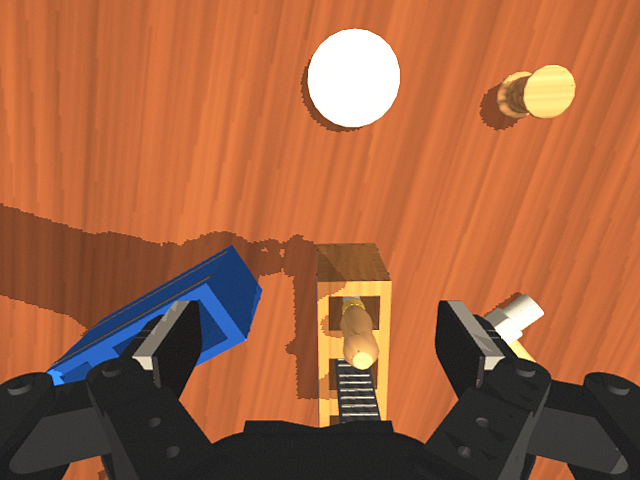

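```bash
python3 -m jog '[{"grip":-1,"slide":[-4.3,0.8,0],"yaw":0},{"grip":-1,"slide":[-4.3,0.8,0],"yaw":0},{"grip":-1,"slide":[-4.3,0.8,0],"yaw":0},{"grip":-1,"slide":[0,0,2],"yaw":0},{"grip":-1,"slide":[0,0,1],"yaw":0},{"grip":-1,"slide":[0,0,0],"yaw":0}]'
python3 - <<'E'
from h import *
a=manip.camera("scene");b=manip.camera("side")
o=manip.get_obs();print(o["position"]);p=o["position"]+0
print(proj("scene",[p-[0,0,.054]]),proj("side",[p-[0,0,.054]]))
a=a[190:360,170:320];b=b[185:385,330:450]
a=cv2.resize(a,None,fx=2.8,fy=2.8,interpolation=3);b=cv2.resize(b,None,fx=2.8,fy=2.8,interpolation=3)
c=np.zeros((560,790,3),np.uint8);c[:a.shape[0],:a.shape[1]]=a;c[:b.shape[0],430:430+b.shape[1]]=b
cv2.imwrite("pics/d.png",c)
E
```

```text
clock: 3.8
position: [0.5768, -0.2268, 0.2722]
ee_rot: [0.625, 0.781, -0.0, -0.002]
ft_force: [-0.3, 0.2, 0.0]
grip_width: 1.0
grasp_force: 0.0
[ 0.57754164 -0.22677485  0.27426713]
[[223.73321488 249.96313508]] [[391.44423608 253.48570808]]
```

View pics/d.png

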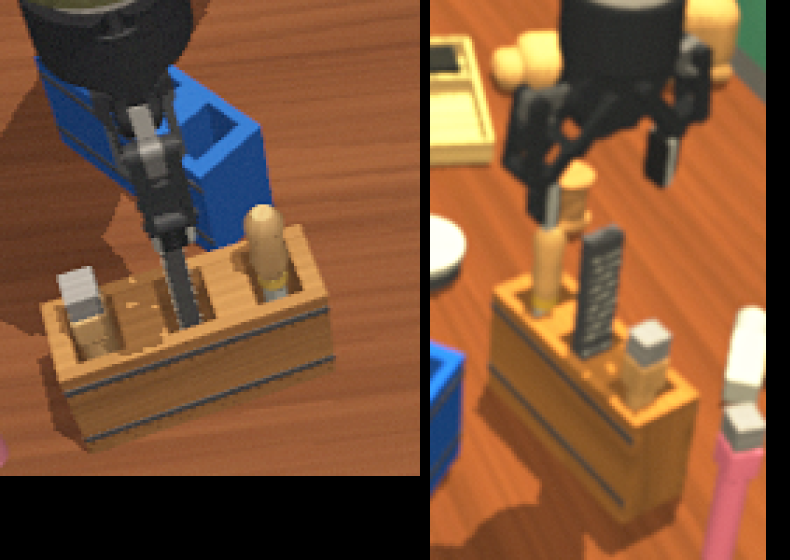

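The fingers straddle the rasp top in both views (side crop: fingers at 543 and 665, rasp at 605). I'll go down and close.

```bash
python3 -m jog '[{"grip":-1,"slide":[0,0,2],"yaw":0},{"grip":-1,"slide":[0,0,2],"yaw":0},{"grip":-1,"slide":[0,0,1.2],"yaw":0},{"grip":0.6,"slide":[0,0,0],"yaw":0},{"grip":1,"slide":[0,0,0],"yaw":0},{"grip":1,"slide":[0,0,0],"yaw":0},{"grip":1,"slide":[0,0,0],"yaw":0},{"grip":1,"slide":[0,0,0],"yaw":0}]' 40
python3 -m jog '[{"grip":1,"slide":[0,0,0],"yaw":0},{"grip":1,"slide":[0,0,0],"yaw":0},{"grip":1,"slide":[0,0,0],"yaw":0},{"grip":1,"slide":[0,0,0],"yaw":0},{"grip":1,"slide":[0,0,-1],"yaw":0},{"grip":1,"slide":[0,0,-1],"yaw":0}]'
```

```text
clock: 4.7
position: [0.5778, -0.2282, 0.2229]
ee_rot: [0.626, 0.78, 0.0, 0.001]
ft_force: [0.2, -0.4, 3.6]
grip_width: 0.321
grasp_force: 40.5
clock: 5.3
position: [0.5769, -0.2278, 0.242]
ee_rot: [0.626, 0.78, -0.0, -0.001]
ft_force: [0.4, 0.3, -2.9]
grip_width: 0.322
grasp_force: 39.9
```

```bash
python3 -m jog '[{"grip":1,"slide":[0,0,-2],"yaw":0},{"grip":1,"slide":[0,0,-2.5],"yaw":0},{"grip":1,"slide":[0,0,-2.5],"yaw":0},{"grip":1,"slide":[0,0,-2.5],"yaw":0},{"grip":1,"slide":[0,0,-2.5],"yaw":0},{"grip":1,"slide":[0,0,-1],"yaw":0},{"grip":1,"slide":[0,0,0],"yaw":0},{"grip":1,"slide":[0,0,0],"yaw":0}]'
python3 - <<'E'
from h import *
a=manip.camera("scene");b=manip.camera("side")
p=manip.get_obs()["position"];print(p)
print(proj("scene",[p-[0,0,.054],p-[0,0,.213]]),proj("side",[p-[0,0,.054],p-[0,0,.213]]))
a=a[150:360,160:310];b=b[150:390,330:460]
a=cv2.resize(a,None,fx=2.4,fy=2.4,interpolation=3);b=cv2.resize(b,None,fx=2.4,fy=2.4,interpolation=3)
c=np.zeros((590,760,3),np.uint8);c[:a.shape[0],:a.shape[1]]=a;c[:b.shape[0],430:430+b.shape[1]]=b
cv2.imwrite("pics/e.png",c)
E
```

```text
clock: 6.1
position: [0.5771, -0.2278, 0.3708]
ee_rot: [0.626, 0.78, -0.0, -0.001]
ft_force: [-0.0, 0.6, -3.8]
grip_width: 0.322
grasp_force: 40.0
[ 0.57702387 -0.22767869  0.37037727]
[[211.51260616 206.71978313]
 [229.51318783 273.46687786]] [[396.44180579 208.25020882]
 [388.41523694 280.74711719]]
```

View pics/e.png

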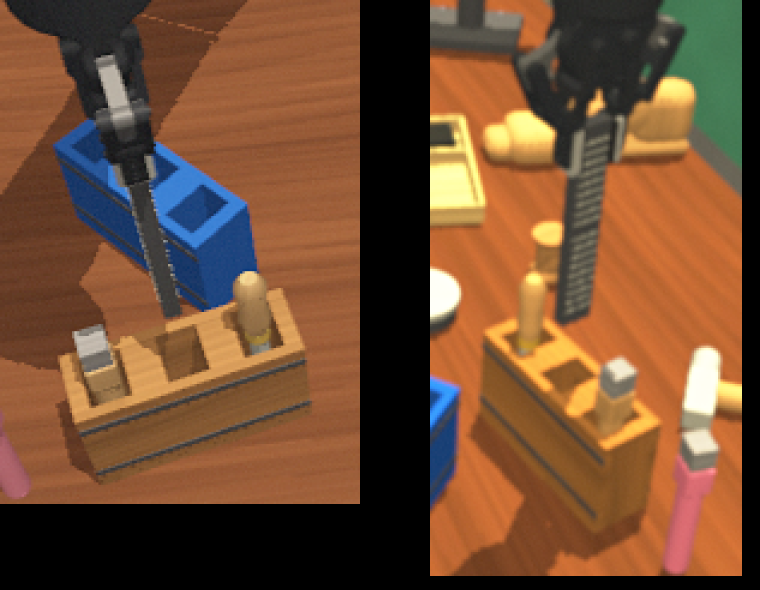

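The rasp is firmly held and vertical, with its foot clear of the block. I'll go up a bit, turn, and carry it to the tray.

```bash
python3 -m jog '[{"grip":1,"slide":[0,0,-2.5],"yaw":0},{"grip":1,"slide":[0,0,-2.5],"yaw":-0.14},{"grip":1,"slide":[0,0,0],"yaw":-0.14},{"grip":1,"slide":[0,0,0],"yaw":-0.14},{"grip":1,"slide":[0,0,0],"yaw":-0.14},{"grip":1,"slide":[0,0,0],"yaw":-0.14},{"grip":1,"slide":[0,0,0],"yaw":-0.14},{"grip":1,"slide":[0,0,0],"yaw":-0.14}]' 40
python3 -m jog '[{"grip":1,"slide":[0,0,0],"yaw":-0.11},{"grip":1,"slide":[1.0,1.7,0],"yaw":0},{"grip":1,"slide":[1.5,2.6,0],"yaw":0},{"grip":1,"slide":[1.5,2.6,0],"yaw":0},{"grip":1,"slide":[1.5,2.6,0],"yaw":0},{"grip":1,"slide":[1.5,2.6,0],"yaw":0},{"grip":1,"slide":[1.5,2.6,0],"yaw":0},{"grip":1,"slide":[1.5,2.6,0],"yaw":0}]'
python3 -m jog '[{"grip":1,"slide":[1.5,2.6,0],"yaw":0},{"grip":1,"slide":[1.5,2.6,0],"yaw":0},{"grip":1,"slide":[1.5,2.6,0],"yaw":0},{"grip":1,"slide":[1.5,2.6,0],"yaw":0},{"grip":1,"slide":[1.5,2.6,0],"yaw":0},{"grip":1,"slide":[1.5,2.6,0],"yaw":0},{"grip":1,"slide":[1.5,2.6,0],"yaw":0},{"grip":1,"slide":[1.5,2.6,0],"yaw":0}]'
python3 -m jog '[{"grip":1,"slide":[1.5,2.6,0],"yaw":0},{"grip":1,"slide":[0.8,1.0,0],"yaw":0},{"grip":1,"slide":[0,0,2.5],"yaw":0},{"grip":1,"slide":[0,0,2.5],"yaw":0},{"grip":1,"slide":[0,0,2.5],"yaw":0},{"grip":1,"slide":[0,0,2.5],"yaw":0},{"grip":1,"slide":[0,0,2.5],"yaw":0},{"grip":1,"slide":[0,0,0],"yaw":0}]'
python3 - <<'E'
from h import *
a=manip.camera("scene");b=manip.camera("side")
o=manip.get_obs();p=o["position"];print(p,R.from_quat(o["ee_rot"]).as_matrix().round(3))
print(proj("scene",[p-[0,0,.054],p-[0,0,.215]]),proj("side",[p-[0,0,.054],p-[0,0,.215]]))
a=a[140:350,400:560];b=b[80:260,230:380]
a=cv2.resize(a,None,fx=2.7,fy=2.7,interpolation=3);b=cv2.resize(b,None,fx=2.3,fy=2.3,interpolation=3)
c=np.zeros((590,790,3),np.uint8);c[:a.shape[0],:a.shape[1]]=a;c[:b.shape[0],440:440+b.shape[1]]=b
cv2.imwrite("pics/f.png",c)
E
```

```text
clock: 7.0
position: [0.5772, -0.2279, 0.4206]
ee_rot: [0.183, 0.983, 0.0, -0.001]
ft_force: [-0.4, -0.2, -4.9]
grip_width: 0.322
grasp_force: 40.3
clock: 7.8
position: [0.525, -0.0338, 0.4209]
ee_rot: [0.131, 0.991, -0.0, -0.001]
ft_force: [0.6, 0.8, -3.0]
grip_width: 0.323
grasp_force: 40.6
clock: 8.6
position: [0.4632, 0.1981, 0.4209]
ee_rot: [0.131, 0.991, -0.0, -0.001]
ft_force: [0.6, -0.3, -3.9]
grip_width: 0.325
grasp_force: 40.6
clock: 9.4
position: [0.4496, 0.2365, 0.2931]
ee_rot: [0.131, 0.991, -0.002, -0.002]
ft_force: [0.3, -0.4, -3.7]
grip_width: 0.32
grasp_force: 40.7
[0.45103996 0.23742447 0.29707177] [[-0.966  0.26  -0.001]
 [ 0.26   0.966 -0.001]
 [ 0.    -0.001 -1.   ]]
[[496.22889128 152.28767618]
 [473.91637139 214.56419829]] [[263.59806421 148.32023429]
 [267.12447813 205.44764387]]
```

View pics/f.png

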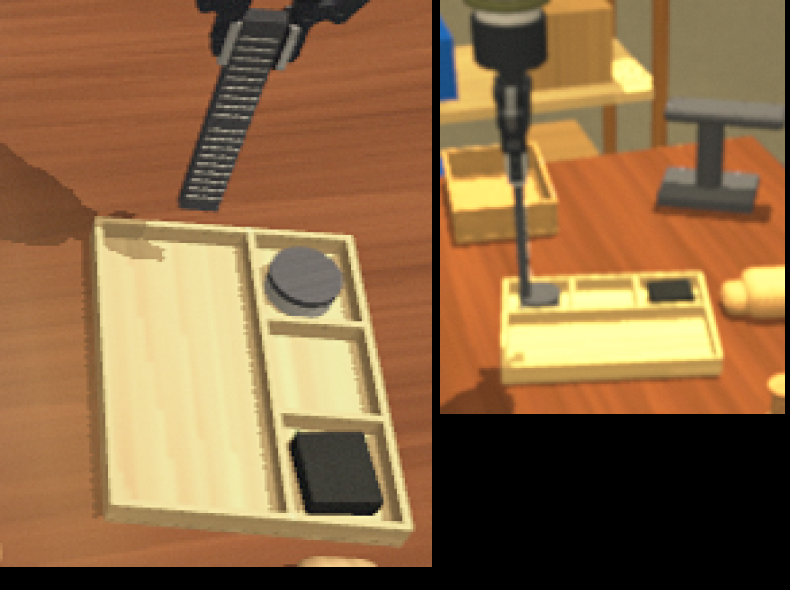

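The rasp hangs vertical over the robot end of the compartment, with its foot at scene (473,217). The tray corners are clear in this crop, so I'll check the position against them.

```bash
python3 - <<'E'
from h import *
s=lambda p:np.array(p)/2.7+[400,140]
o=ray("scene",s([[97,220],[352,237],[411,528],[106,520]]),.024)[:,:2];print(o.round(3))
v=(o[2]-o[1])+(o[3]-o[0]);a=np.arctan2(v[1],v[0]);print("yaw",a)
c=np.cos(a);n=np.sin(a);C=o.mean(0);L=C+np.array([n,-c])*.03725
print("long",L)
Rt=np.array([[c,n],[-n,c]])
p=manip.get_obs()["position"][:2];print("foot in long",Rt@(p-L))
print("divider top",(Rt@(ray("scene",s([[250,232],[280,518]]),.024)[:,:2]-L).T).T)
E
```

```text
[[0.412 0.183]
 [0.455 0.371]
 [0.694 0.312]
 [0.661 0.117]]
yaw -0.24884183610080324
long [0.54647719 0.20972383]
foot in long [-0.09931975  0.00334297]
divider top [[-0.12463098  0.05686517]
 [ 0.1201133   0.05186591]]
```

```bash
python3 -m jog '[{"grip":1,"slide":[0,0,2],"yaw":0},{"grip":1,"slide":[0,0,2],"yaw":0},{"grip":1,"slide":[0,0,1.5],"yaw":0},{"grip":1,"slide":[0,0,1],"yaw":0},{"grip":1,"slide":[0,0,0],"yaw":0},{"grip":1,"slide":[0,0,0],"yaw":0}]' 30
python3 -m jog '[{"grip":1,"slide":[0,0,0.3],"yaw":0},{"grip":1,"slide":[0,0,0.3],"yaw":0},{"grip":1,"slide":[0,0,0],"yaw":0}]' 20
```

```text
clock: 10.1
position: [0.4515, 0.2381, 0.233]
ee_rot: [0.131, 0.991, 0.0, 0.001]
ft_force: [0.6, -0.6, -3.6]
grip_width: 0.324
grasp_force: 40.7
clock: 10.4
position: [0.4509, 0.2378, 0.2258]
ee_rot: [0.131, 0.991, -0.0, -0.0]
ft_force: [0.4, 0.5, -3.6]
grip_width: 0.319
grasp_force: 40.7
```

```bash
python3 -m jog '[{"grip":0.95,"slide":[0,0,0.3],"yaw":0},{"grip":0.95,"slide":[0,0,0.2],"yaw":0},{"grip":0.95,"slide":[0,0,0],"yaw":0}]' 20
python3 -m jog '[{"grip":0.95,"slide":[0,0,0.2],"yaw":0},{"grip":0.95,"slide":[0,0,0],"yaw":0}]' 20
```

```text
clock: 10.7
position: [0.4511, 0.2379, 0.221]
ee_rot: [0.131, 0.991, 0.0, 0.0]
ft_force: [-0.1, -0.1, -1.8]
grip_width: 0.322
grasp_force: 40.9
clock: 10.9
position: [0.4519, 0.2383, 0.2208]
ee_rot: [0.131, 0.991, 0.001, 0.001]
ft_force: [-1.1, -1.7, 12.0]
grip_width: 0.32
grasp_force: 42.3
```

```bash
python3 -m jog '[{"grip":0.9,"slide":[-0.5,0,0],"yaw":0},{"grip":0.9,"slide":[-0.5,0,0],"yaw":0},{"grip":0.9,"slide":[-0.5,0,0.1],"yaw":0},{"grip":0.9,"slide":[-0.5,0,0.1],"yaw":0},{"grip":0.9,"slide":[0,0,0],"yaw":0}]' 20
python3 - <<'E'
from h import *
b=manip.camera("side");a=manip.camera("scene")
p=manip.get_obs();print(p["position"],p["torque"],p["grasp_force"])
a=a[140:350,400:560];b=b[80:260,230:380]
a=cv2.resize(a,None,fx=2.7,fy=2.7,interpolation=3);b=cv2.resize(b,None,fx=2.3,fy=2.3,interpolation=3)
c=np.zeros((590,790,3),np.uint8);c[:a.shape[0],:a.shape[1]]=a;c[:b.shape[0],440:440+b.shape[1]]=b
cv2.imwrite("pics/g.png",c)
E
```

```text
clock: 11.4
position: [0.4719, 0.2332, 0.2192]
ee_rot: [0.131, 0.991, 0.002, 0.002]
ft_force: [-1.0, -0.8, 13.9]
grip_width: 0.323
grasp_force: 42.7
[0.47174712 0.23338134 0.21927952] [-0.17789397  0.34026471 -0.00550697] 42.64384388923645
```

View pics/g.png

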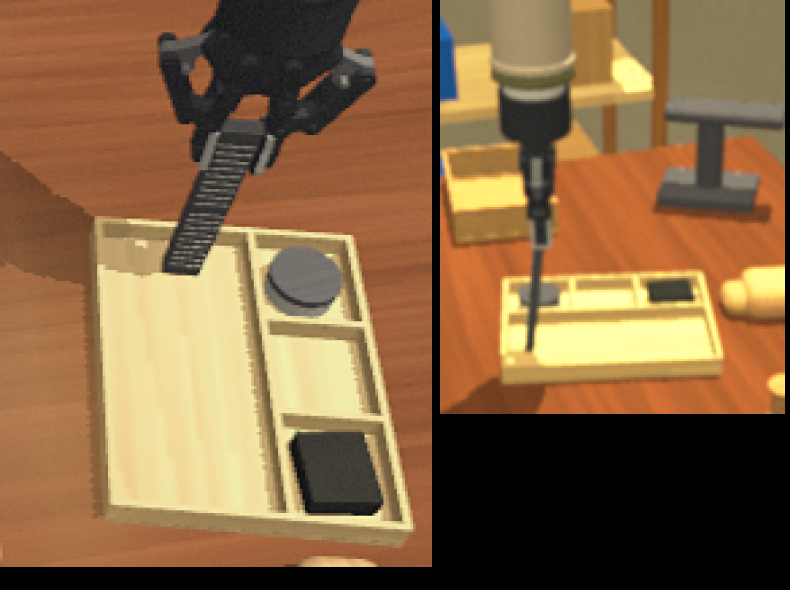

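It pivots in the pads as intended: the foot stays at crop (185,270) and the bar leans. I'll continue along the arc.

```bash
python3 -m jog '[{"grip":0.9,"slide":[-1,0,0.15],"yaw":0},{"grip":0.9,"slide":[-1,0,0.2],"yaw":0},{"grip":0.9,"slide":[-1,0,0.3],"yaw":0},{"grip":0.9,"slide":[-1,0,0.35],"yaw":0},{"grip":0.9,"slide":[0,0,0],"yaw":0}]'
python3 -m jog '[{"grip":0.9,"slide":[-1,0,0.45],"yaw":0},{"grip":0.9,"slide":[-1,0,0.5],"yaw":0},{"grip":0.9,"slide":[0,0,0],"yaw":0}]'
```

```text
clock: 12.0
position: [0.5114, 0.2223, 0.2087]
ee_rot: [0.132, 0.991, 0.001, 0.002]
ft_force: [2.5, -0.8, 8.3]
grip_width: 0.322
grasp_force: 43.0
clock: 12.3
position: [0.5307, 0.2169, 0.1989]
ee_rot: [0.132, 0.991, 0.001, 0.002]
ft_force: [2.9, -0.4, 8.0]
grip_width: 0.324
grasp_force: 42.8
```

```bash
python3 -m jog '[{"grip":0.9,"slide":[-1,0,0.6],"yaw":0},{"grip":0.9,"slide":[-1,0,0.7],"yaw":0},{"grip":0.9,"slide":[-1,0,0.85],"yaw":0},{"grip":0.9,"slide":[0,0,0],"yaw":0}]'
python3 -m jog '[{"grip":0.9,"slide":[-1,0,1.05],"yaw":0},{"grip":0.9,"slide":[-1,0,1.25],"yaw":0},{"grip":0.9,"slide":[-0.8,0,1.2],"yaw":0},{"grip":0.9,"slide":[0,0,0],"yaw":0}]'
```

```text
clock: 12.7
position: [0.5599, 0.2089, 0.1769]
ee_rot: [0.132, 0.991, 0.001, 0.002]
ft_force: [5.0, 0.2, 5.0]
grip_width: 0.323
grasp_force: 41.7
clock: 13.1
position: [0.5864, 0.2013, 0.1409]
ee_rot: [0.132, 0.991, 0.0, 0.002]
ft_force: [3.8, 0.7, 3.5]
grip_width: 0.324
grasp_force: 38.5
```

```bash
python3 -m jog '[{"grip":0.9,"slide":[-0.6,0,1],"yaw":0},{"grip":0.9,"slide":[-0.45,0,1],"yaw":0},{"grip":0.9,"slide":[-0.35,0,1],"yaw":0},{"grip":0.9,"slide":[0,0,0],"yaw":0}]'
python3 -m jog '[{"grip":0.9,"slide":[-0.3,0,1],"yaw":0},{"grip":0.9,"slide":[-0.2,0,0.8],"yaw":0},{"grip":0.9,"slide":[0,0,0],"yaw":0}]'
```

```text
clock: 13.5
position: [0.5977, 0.1978, 0.109]
ee_rot: [0.131, 0.991, -0.001, -0.001]
ft_force: [3.3, -0.7, 0.6]
grip_width: 0.322
grasp_force: 36.4
clock: 13.8
position: [0.6021, 0.1967, 0.0912]
ee_rot: [0.131, 0.991, -0.001, -0.001]
ft_force: [1.7, -0.7, 0.6]
grip_width: 0.319
grasp_force: 35.7
```

```bash
python3 - <<'E'
from h import *
b=manip.camera("side");a=manip.camera("scene")
a=a[140:350,400:560];b=b[140:260,230:380]
a=cv2.resize(a,None,fx=2.7,fy=2.7,interpolation=3);b=cv2.resize(b,None,fx=2.3,fy=2.3,interpolation=3)
c=np.zeros((590,790,3),np.uint8);c[:a.shape[0],:a.shape[1]]=a;c[:b.shape[0],440:440+b.shape[1]]=b
cv2.imwrite("pics/i.png",c)
E
```

```text
(no output)
```

View pics/i.png

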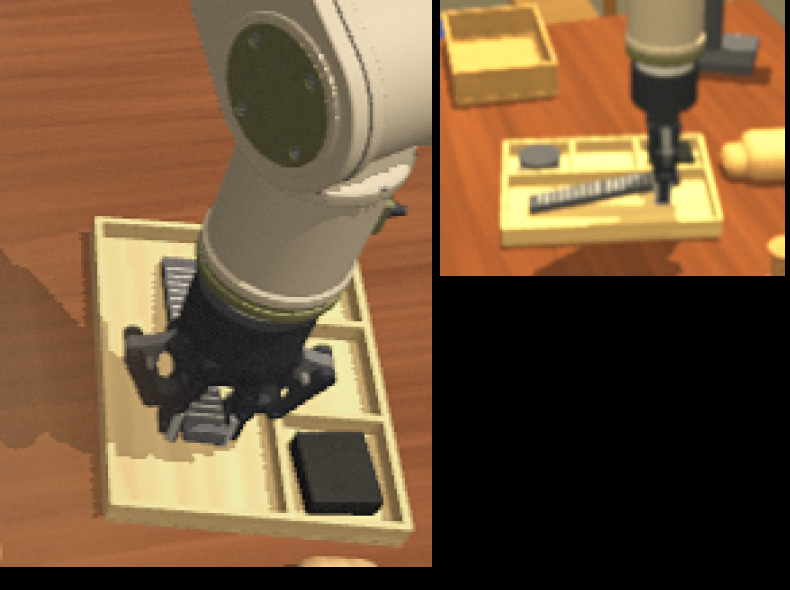

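The foot is on the floor and the rasp is tilted about 10° in the pads. I'll lower it the last bit, then open slightly.

```bash
python3 -m jog '[{"grip":0.9,"slide":[-0.1,0,0.5],"yaw":0},{"grip":0.9,"slide":[0,0,0.4],"yaw":0},{"grip":0.9,"slide":[0,0,0],"yaw":0},{"grip":0.9,"slide":[0,0,0],"yaw":0}]'
python3 -m jog '[{"grip":0.3,"slide":[0,0,0],"yaw":0},{"grip":0.25,"slide":[0,0,0],"yaw":0},{"grip":0.2,"slide":[0,0,0],"yaw":0},{"grip":0.1,"slide":[0,0,0],"yaw":0},{"grip":0,"slide":[0,0,0],"yaw":0},{"grip":0,"slide":[0,0,0],"yaw":0},{"grip":0,"slide":[0,0,0],"yaw":0}]'
python3 -m jog '[{"grip":0,"slide":[0,0,-1],"yaw":0},{"grip":0,"slide":[0,0,-2],"yaw":0},{"grip":0,"slide":[0,0,-3],"yaw":0},{"grip":0,"slide":[0,0,-4],"yaw":0},{"grip":0,"slide":[0,0,-4],"yaw":0},{"grip":0,"slide":[0,0,-4],"yaw":0},{"grip":0,"slide":[0,0,-4],"yaw":0},{"grip":0,"slide":[0,0,0],"yaw":0}]'
python3 - <<'E'
from h import *
b=manip.camera("side");a=manip.camera("scene")
for m in manip.masks_of("rasp","side")[:2]: print(m["conf"],m["centre"])
a=a[190:360,160:560];b=b[140:260,230:380]
a=cv2.resize(a,None,fx=1.95,fy=1.95,interpolation=3);b=cv2.resize(b,None,fx=2.0,fy=2.0,interpolation=3)
c=np.zeros((590,790,3),np.uint8);c[:a.shape[0],:a.shape[1]]=a;c[340:340+b.shape[0],240:240+b.shape[1]]=b
cv2.imwrite("pics/j.png",c)
E
```

```text
clock: 14.3
position: [0.6036, 0.1968, 0.0839]
ee_rot: [0.131, 0.991, 0.0, -0.0]
ft_force: [0.5, -0.4, 0.0]
grip_width: 0.324
grasp_force: 35.6
clock: 15.0
position: [0.6036, 0.1968, 0.0839]
ee_rot: [0.131, 0.991, 0.0, 0.0]
ft_force: [-0.2, 0.6, 0.0]
grip_width: 0.501
grasp_force: 0.0
clock: 15.8
position: [0.6053, 0.197, 0.3113]
ee_rot: [0.131, 0.991, 0.003, 0.004]
ft_force: [0.3, 0.3, 0.7]
grip_width: 0.501
grasp_force: 0.0
0.75 [304.3, 231.5]
```

View pics/j.png

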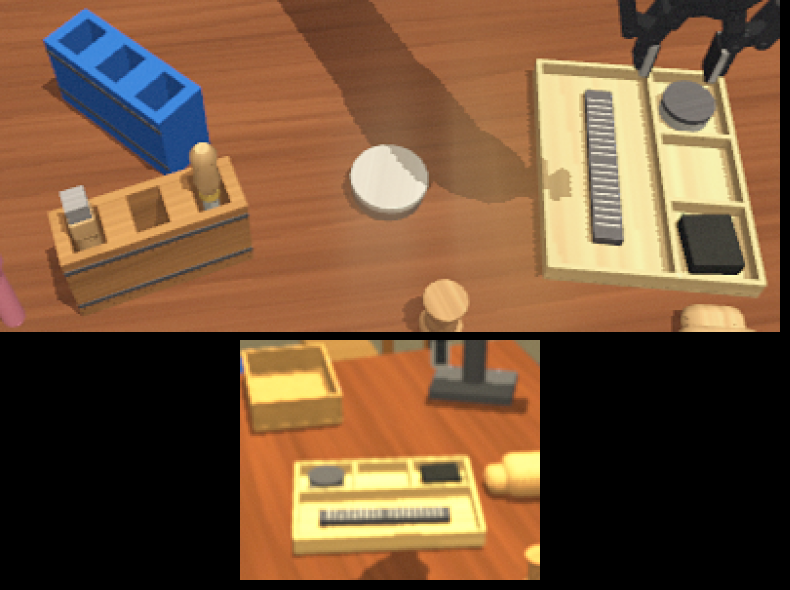

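The rasp lies flat inside the long compartment (crop (603,165)). The block and the other two tools are still standing, and the gripper is clear.

```bash
python3 -c "
from workcell import manip
print(manip.hand_in())"
```

```text
the job is handed in; nothing more can be done
None
```

The rasp was pulled from the block and now lies flat in the tray's long compartment, with the block and both other tools still standing; I handed the job in at about 16 s, and no verdict came back.

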